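Check that every roller of the packing bench's roller bed turns

ROBOT

A 6-joint arm with a two-finger parallel gripper is mounted at the origin on the work surface. World frame = base frame: x ahead of the robot, y to its left, z up, the work surface at z = 0. Lengths are in m, angles in degrees, forces in N, time in s.
With the tool pointing down it reaches from about 0.275 to 0.85 m from the base axis. Payload 5.2 kg.
Tool frame: the origin (TCP) lies midway between the tips of the shut fingers; the grasp point (between the pads) lies 19 mm behind it; z points along the fingers, y is the direction in which the jaws open and shut (so a half turn about z gives the same grasp; the last joint's range is limited). The gripper opens to 85 mm and grips with 20 to 120 N. Pads are 22 mm wide; open, the fingers measure 114 mm over their backs; the gripper's body (76 mm by 85 mm) begins 54 mm behind the grasp point. The pads swing forward as they close: fully open they stand 13 mm farther back than shut.
Start: joints at [64.698, 14.817, 87.949, -0, 77.235, -11.62], TCP at [0.13, 0.534, 0.192] pointing down, gripper open.
Joint ranges: [-179.93, 179.93], [-52.35, 119.4], [10.71, 147.94], [-69.91, 249.91], [12.55, 155.21], [-178.61, 178.61]. Speed limits (degrees/s): [147.25, 147.25, 180, 180, 180, 180].

INTERFACE

Orientations are given as a 3x3 rotation matrix whose columns are the frame's x, y, z axes.
In Python, from station import status, imaging, job gives the robot as it stands.
- The arm moves only by the tool step_arm, never from a script. Its argument "deltas" is a list of rows, each a list of 2 entries, a list of its own where there are three numbers: the shift along the tool's x, y, z in cm, then the turn, a rotation vector about the tool's x, y, z in degrees. A call has 1 to 12 rows; each row shifts and turns the commanded pose from where the row before left it, along the tool's axes as they then stand; what a row does not reach is not made up. A row lasts 1/12 s, in which the tool goes at most 41.7 mm and 7.16 degrees, less where a joint would pass 70% of its speed; a pose out of reach is approached as far as the arm can. A call with a gripper value outside its range is refused whole. "hand" is the gripper command: -1 is shut, 1 is fully open, values between are in proportion, set as the call begins (left out, the last holds). The fingers move at their own pace and stop on an object; "force" is the grip in N (left out, the last holds). Time passes only in rows, so rows that do not move let the fingers close. It gives the time, the measured TCP pose, the force and the opening at its end, in the units of the state.
- status.get_state(): the state, without advancing time (a new reading comes with each control period).
- imaging.get_image(name): name is "scene" or "top" or "wrist"; returns the picture (384x512x3 uint8, red, green, blue); there is no depth.
- imaging.get_calibration(name): a dict with "K" (3x3 intrinsics, pixels), "rvec" (rotation vector, rad) and "tvec" (3), from world to camera coordinates, as OpenCV has them; the wrist camera has in their place "T_tool_cam" (4x4, takes a point from camera to tool coordinates, whose origin is the TCP and whose axes are the flange's). Camera axes: x right, y down, z forward; pixel columns grow to the right and rows downward; lengths in m; the calibration is good to about 2 mm. The wrist camera is an equidistant fisheye: a pixel r from the principal point sees the ray r / f radians off the axis. A picture is of the moment at which its call begins: read the wrist's pose just before it. get_calibration takes no time and is no camera call.
- job.job_done(): hands the job in, once; it reports no verdict.
The state is a dict: "time": time; "q": joint angles; "qvel": joint speeds; "effort": joint torques, N m; "position": TCP position; "eef_rot": TCP orientation; "ft_force": force on the tool from outside, world axes, zero at the start; "torque": the same for the moment, N m; "width": finger opening in m.
Only numpy, scipy, OpenCV 4.12 (cv2) and the standard library are available. Lean on these libraries where they do the work, as an engineer would, in place of code of your own. Each camera call takes 0.05 s, during which the arm holds its last target.

TASK

Before cartons are slid over it, check by touch that the sprung roller bed on the packing bench runs freely: close the fingers and run the fingertips lightly along the tops of the six rollers, from the yellow end to the blue end and in that direction only, so that each roller in turn is turned by the touch. Press lightly, well short of pushing the sprung bed down to its stop, then lift clear so the bed springs back up. Grasp nothing, and leave the bin, jar, offcut and cardboard core where they stand.

Things in the scene. Friction and masses are not known exactly. Their poses are not given: they have to be found in the camera images.
- track: Pop-up roller bed bolted to the bench: a frame 262 mm long (its x axis), 142 mm wide (its y axis), in which six grey rollers lie side by side across the frame. Origin: centre of its underside, on the bench (z = 0). Its +x axis points from the YELLOW end block (x = -130 to -110 mm) to the BLUE end block (x = +110 to +130 mm); both blocks are 140 mm wide with tops 50 mm above the bench. It may stand at any yaw.
- bed (a joint): How far the sprung roller bed (aluminium side rails with all six rollers together) is pushed down, in m: 0 = up at rest, 0.014 = against its bottom stop. It sinks straight down and springs back up by itself. It needs about 1 N to start moving and 0.7 N more for each mm (about 4.5 N at 5 mm, 10.8 N at the stop). The tops of the side rails lie 7 mm below the tops of the rollers, at y = 54 to 62 mm either side of the middle of the frame.
- top1 (a point): Highest point, at mid length, of roller 1 (the first, next to the yellow end): -90 mm along the frame's x from its centre, 75 mm above the bench while the bed is up; it sinks with the bed and does not turn with the roller. Roller 30 mm in diameter, 104 mm long along the frame's y; rollers lie 36 mm apart, centre to centre.
- roller1 (a joint): Turning angle of roller 1 in rad, 0 at the start, without stops; grows when its upper side is dragged from the yellow end towards the blue end (10 mm of drag = 0.67 rad). It turns easily (about 0.15 N at its rim) and stops when let go.
- top2 (a point): Highest point, at mid length, of roller 2: -54 mm along the frame's x from its centre, 75 mm above the bench while the bed is up; it sinks with the bed and does not turn with the roller. Roller 30 mm in diameter, 104 mm long along the frame's y; rollers lie 36 mm apart, centre to centre.
- roller2 (a joint): Turning angle of roller 2 in rad, 0 at the start, without stops; grows when its upper side is dragged from the yellow end towards the blue end (10 mm of drag = 0.67 rad). It turns easily (about 0.15 N at its rim) and stops when let go.
- top3 (a point): Highest point, at mid length, of roller 3: -18 mm along the frame's x from its centre, 75 mm above the bench while the bed is up; it sinks with the bed and does not turn with the roller. Roller 30 mm in diameter, 104 mm long along the frame's y; rollers lie 36 mm apart, centre to centre.
- roller3 (a joint): Turning angle of roller 3 in rad, 0 at the start, without stops; grows when its upper side is dragged from the yellow end towards the blue end (10 mm of drag = 0.67 rad). It turns easily (about 0.15 N at its rim) and stops when let go.
- top4 (a point): Highest point, at mid length, of roller 4: +18 mm along the frame's x from its centre, 75 mm above the bench while the bed is up; it sinks with the bed and does not turn with the roller. Roller 30 mm in diameter, 104 mm long along the frame's y; rollers lie 36 mm apart, centre to centre.
- roller4 (a joint): Turning angle of roller 4 in rad, 0 at the start, without stops; grows when its upper side is dragged from the yellow end towards the blue end (10 mm of drag = 0.67 rad). It turns easily (about 0.15 N at its rim) and stops when let go.
- top5 (a point): Highest point, at mid length, of roller 5: +54 mm along the frame's x from its centre, 75 mm above the bench while the bed is up; it sinks with the bed and does not turn with the roller. Roller 30 mm in diameter, 104 mm long along the frame's y; rollers lie 36 mm apart, centre to centre.
- roller5 (a joint): Turning angle of roller 5 in rad, 0 at the start, without stops; grows when its upper side is dragged from the yellow end towards the blue end (10 mm of drag = 0.67 rad). It turns easily (about 0.15 N at its rim) and stops when let go.
- top6 (a point): Highest point, at mid length, of roller 6 (the last, next to the blue end): +90 mm along the frame's x from its centre, 75 mm above the bench while the bed is up; it sinks with the bed and does not turn with the roller. Roller 30 mm in diameter, 104 mm long along the frame's y; rollers lie 36 mm apart, centre to centre.
- roller6 (a joint): Turning angle of roller 6 in rad, 0 at the start, without stops; grows when its upper side is dragged from the yellow end towards the blue end (10 mm of drag = 0.67 rad). It turns easily (about 0.15 N at its rim) and stops when let go.
- bin: Empty open blue plastic bin, 100 x 75 x 55 mm high, loose beside the roller bed; origin at the centre of its underside. To be left alone.
- jar: Amber glass jar with a white cap, 54 mm in diameter, 75 mm high, loose beside the roller bed; origin at the centre of its underside. To be left alone.
- offcut: Wooden offcut, 90 x 45 x 22 mm high, loose beside the roller bed; origin at the centre of its underside. To be left alone.
- core: Cardboard roll core, 76 mm outside diameter, 52 mm hole, 45 mm high, standing on end beside the roller bed; origin at the centre of its underside. To be left alone.

How it is judged:
By the outcome, as a careful person would: the job done as asked, in the order asked, and still so for the second after the job is handed in, with the robot touching nothing.
It also fails if it takes over 38 s, if anything falls off the work surface, if the arm or the gripper's body presses on something with over 40 N, if the wrist force passes 120 N, or if a joint passes its speed limit or range.

## Working session

There is one attempt and no reset: what is moved stays moved. The work goes in short steps, Python scripts to look and compute and a tool call to move; the robot and the scene stay as the last step left them, time stands still between calls to the robot, and variables do not carry over. Pictures are saved under pics/ and viewed, and the job is handed in when it is done.

Besides the shell and the picture viewer there is one more tool, called after ">>>" as name([rows], argument=value, ...), one row to a line, values as JSON. step_arm: Moves the arm, as the interface text tells. Its arguments: {"type":"object","properties":{"deltas":{"type":"array"},"hand":{"type":"number"},"force":{"type":"number"}},"required":["deltas"]}

```bash
mkdir -p pics; python3 - <<'E'
from station import status, imaging
import cv2,numpy as np
s=status.get_state(); print({k:np.round(v,3).tolist() for k,v in s.items()})
for n in ['scene','top']:
    im=imaging.get_image(n); cv2.imwrite(f'pics/{n}0.png',im[:,:,::-1]); c=imaging.get_calibration(n); print(n,c)
E
```

```text
{'time': 0.0, 'q': [64.7, 14.86, 88.011, -0.0, 77.234, -11.619], 'qvel': [0.026, -0.051, -0.023, -0.018, 0.037, 0.044], 'effort': [-0.001, -44.605, -29.057, -0.0, 0.012, -0.0], 'position': [0.13, 0.534, 0.191], 'eef_rot': [[-0.972, 0.237, -0.001], [0.237, 0.972, -0.002], [0.0, -0.002, -1.0]], 'ft_force': [0.163, 0.89, 0.076], 'torque': [0.021, 0.024, 0.011], 'width': 0.085}
scene {'K': array([[364.24856512,   0.        , 250.56068353],
       [  0.        , 364.24856512, 188.32626   ],
       [  0.        ,   0.        ,   1.        ]]), 'rvec': array([ 2.02441808,  1.45548644, -0.55521712]), 'tvec': array([-0.19282021, -0.35777482,  1.15055545])}
top {'K': array([[358.26104239,   0.        , 261.97623076],
       [  0.        , 358.26104239, 192.72929401],
       [  0.        ,   0.        ,   1.        ]]), 'rvec': array([ 2.20686015, -2.0016738 ,  0.19766008]), 'tvec': array([-0.02647872,  0.57009184,  0.59565214])}
```

View pics/scene0.png

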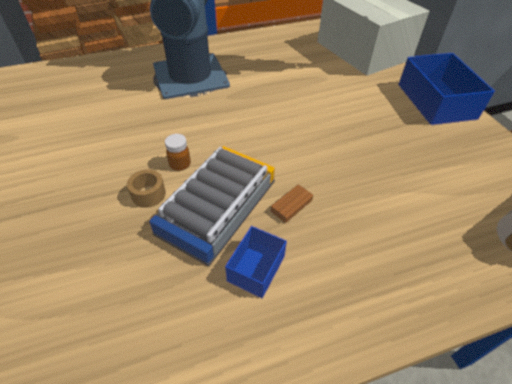

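View pics/top0.png

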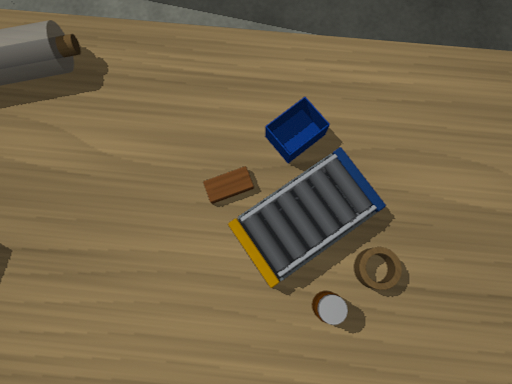

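The scene view has the bed mid-picture with yellow far (about 248,160) and blue near (183,237). In the top view, yellow is around (255,252), blue (360,180), and the bin, offcut, core and jar lie around the bed.

```bash
cat > h.py <<'E'
import cv2,numpy as np
from station import imaging
def cast(n,uv,z):
    c=imaging.get_calibration(n);R,_=cv2.Rodrigues(c['rvec']);t=c['tvec']
    uv=np.atleast_2d(uv).astype(float)
    d=(np.linalg.inv(c['K'])@np.c_[uv,np.ones(len(uv))].T).T@R
    o=-R.T@t
    return o+d*((z-o[2])/d[:,2])[:,None]
def proj(n,P):
    c=imaging.get_calibration(n);return cv2.projectPoints(np.array(P,float),c['rvec'],c['tvec'],c['K'],None)[0][:,0]
E
python3 - <<'E'
from h import *
for n,roi in [('top',(200,140,400,300)),('scene',(140,140,290,265))]:
    im=cv2.imread(f'pics/{n}0.png');h=cv2.cvtColor(im,cv2.COLOR_BGR2HSV)
    for nm,lo,hi in [('yel',(18,180,120),(30,255,255)),('blue',(105,150,60),(125,255,255))]:
        m=cv2.inRange(h,lo,hi);k=np.zeros_like(m);k[roi[1]:roi[3],roi[0]:roi[2]]=1;m*=k
        N,l,st,ce=cv2.connectedComponentsWithStats(m)
        for i in range(1,N):
            if st[i,4]<60: continue
            pts=np.argwhere(l==i)[:,::-1].astype(np.float32)
            r=cv2.minAreaRect(pts);b=cv2.boxPoints(r)
            print(n,nm,st[i],ce[i].round(1),'rect',np.round(r[1],1)); print(b.round(1).tolist()); print(cast(n,b,.05).round(4).tolist(),cast(n,[ce[i]],.05).round(4))
    x0,y0,x1,y1=roi
    cv2.imwrite(f'pics/{n}_crop.png',cv2.resize(im[y0:y1,x0:x1],None,fx=3.7,fy=3.7,interpolation=cv2.INTER_CUBIC))
E
```

```text
top yel [228 218  51  70 813] [253.  252.7] rect [77.7 10.5]
[[227.0, 223.0], [235.8000030517578, 217.1999969482422], [278.79998779296875, 281.79998779296875], [270.1000061035156, 287.6000061035156]]
[[0.5096, 0.0871, 0.05], [0.5218, 0.0725, 0.05], [0.4154, -0.0159, 0.05], [0.404, -0.0014, 0.05]] [[0.4612 0.0346 0.05  ]]
top blue [269 140  41  23 417] [287.8 146.3] rect [28.9 30.4]
[[267.1000061035156, 142.0], [288.1000061035156, 120.0], [309.0, 140.0], [288.0, 162.0]]
[[0.6708, 0.0293, 0.05], [0.7191, -0.0067, 0.05], [0.6824, -0.0498, 0.05], [0.6352, -0.0136, 0.05]] [[ 0.666  -0.0107  0.05  ]]
top blue [333 148  52  63 681] [359.2 178.9] rect [74.3  9.7]
[[332.3999938964844, 152.1999969482422], [340.1000061035156, 146.3000030517578], [385.29998779296875, 205.1999969482422], [377.6000061035156, 211.10000610351562]]
[[0.6624, -0.0956, 0.05], [0.6755, -0.1094, 0.05], [0.5702, -0.1978, 0.05], [0.5579, -0.1842, 0.05]] [[ 0.6154 -0.1481  0.05  ]]
scene yel [223 146  51  35 174] [253.9 161.3] rect [59.1 11.9]
[[222.39999389648438, 146.89999389648438], [229.10000610351562, 137.1000061035156
[... 153 characters left out ...]
0.05], [0.5502, 0.0652, 0.05]] [[0.4837 0.0489 0.05  ]]
scene blue [151 216  62  45 611] [183.5 235.8] rect [70.2 14. ]
[[149.39999389648438, 222.5], [157.0, 210.6999969482422], [216.10000610351562, 248.5], [208.5, 260.29998779296875]]
[[0.5801, -0.198, 0.05], [0.5556, -0.1796, 0.05], [0.6781, -0.0909, 0.05], [0.6977, -0.1101, 0.05]] [[ 0.6316 -0.1418  0.05  ]]
scene blue [ 227  227   59   38 1360] [257.4 249.9] rect [48.  43.8]
[[227.0, 264.0], [244.10000610351562, 223.6999969482422], [288.29998779296875, 242.39999389648438], [271.20001220703125, 282.79998779296875]]
[[0.7153, -0.0809, 0.05], [0.6411, -0.0251, 0.05], [0.708, 0.0394, 0.05], [0.774, -0.0195, 0.05]] [[ 0.705  -0.0203  0.05  ]]
```

View pics/top_crop.png

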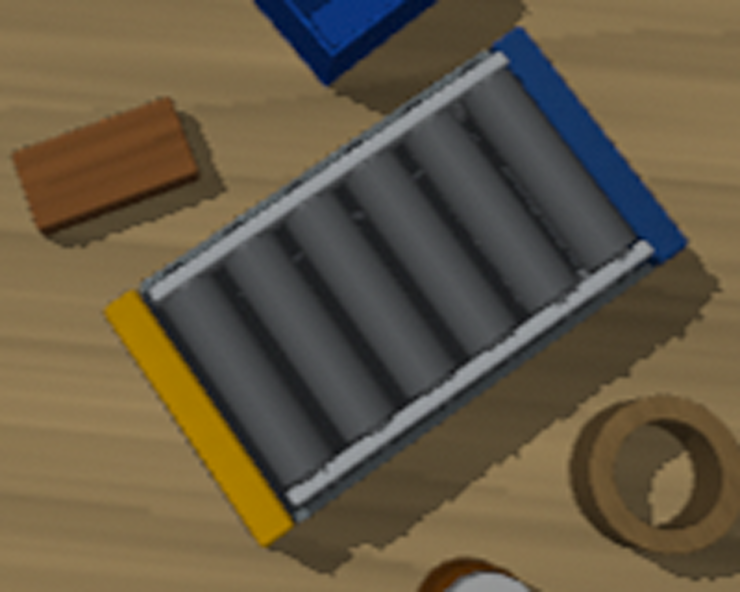

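Both blocks measured from the top view: centres 238.6 mm apart (expected 240), track centre ≈ (0.540, -0.056), yaw ≈ -50°. I'll shut the fingers, then turn tool x onto the track axis.

>>> step_arm([
  [[0,0,0],[0,0,6]],
  [[0,0,0],[0,0,6]],
  [[0,0,0],[0,0,6]],
  [[0,0,0],[0,0,6]],
  [[0,0,0],[0,0,6]],
  [[0,0,0],[0,0,6.3]],
  [[-1.5,0,0],[0,0,0]],
  [[-3,0,0],[0,0,0]],
  [[-3,0,0],[0,0,0]],
  [[-3,0,0],[0,0,0]],
  [[-3,0,0],[0,0,0]],
  [[-3,0,0],[0,0,0]],
], hand=-1, force=40)

```text
time: 1.1
position: [0.2365, 0.4067, 0.1911]
eef_rot: [[-0.643, 0.766, -0.0], [0.766, 0.643, -0.001], [-0.0, -0.001, -1.0]]
ft_force: [0.5, 0.4, -0.1]
width: -0.0002
```

>>> step_arm([
  [[-3,-0.5,0],[0,0,0]],
  [[-3,-0.5,0],[0,0,0]],
  [[-3,-0.5,0],[0,0,0]],
  [[-3,-0.5,0],[0,0,0]],
  [[-3,-0.5,0],[0,0,0]],
  [[-3,-0.5,0],[0,0,0]],
  [[-3,-0.5,0],[0,0,0]],
  [[-3,-0.5,0],[0,0,0]],
  [[-3,-0.5,0],[0,0,0]],
  [[-3,-0.5,0],[0,0,0]],
  [[-3,-0.5,0],[0,0,0]],
  [[-3,-0.5,0],[0,0,0]],
])

```text
time: 2.1
position: [0.4219, 0.0923, 0.1913]
eef_rot: [[-0.643, 0.766, -0.001], [0.766, 0.643, 0.0], [0.0, -0.0, -1.0]]
ft_force: [0.3, 0.6, 1.0]
width: 0.0001
```

>>> step_arm([
  [[-2.3,-0.1,0],[0,0,0]],
  [[-2.3,-0.2,0],[0,0,0]],
  [[-2.2,-0.2,0],[0,0,0]],
  [[0,0,2],[0,0,0]],
  [[0,0,3],[0,0,0]],
  [[0,0,3],[0,0,0]],
  [[0,0,1.6],[0,0,0]],
  [[0,0,0],[0,0,0]],
])

```text
time: 2.77
position: [0.4581, 0.0388, 0.0917]
eef_rot: [[-0.643, 0.766, -0.008], [0.766, 0.643, 0.001], [0.006, -0.005, -1.0]]
ft_force: [-0.7, -0.0, -0.6]
width: -0.0
```

```bash
python3 - <<'E'
from h import *
from station import status
s=status.get_state();print(s['position'],s['ft_force'],s['time'])
for n,(x0,y0,x1,y1) in [('top',(200,140,400,300)),('scene',(140,100,290,265))]:
    im=np.ascontiguousarray(imaging.get_image(n)[:,:,::-1])
    big=cv2.resize(im[y0:y1,x0:x1],None,fx=3.5,fy=3.5,interpolation=cv2.INTER_CUBIC)
    c=np.array([.5396,-.0556,.075]);u=np.array([.6428,-.766,0]);v=np.array([.766,.6428,0])
    P=[c+a*u+b*v for a in (-.09,-.054,-.018,.018,.054,.09) for b in (-.052,0,.052)]+[s['position']]
    for p in proj(n,P): cv2.circle(big,tuple(int(q) for q in (p-[x0,y0]+.5)*3.5),3,(0,255,0),-1)
    cv2.imwrite(f'pics/{n}_1.png',big)
E
```

```text
[0.45809052 0.03884081 0.09173507] [-0.74638148 -0.03034739 -0.64512877] 2.7667
```

View pics/top_1.png

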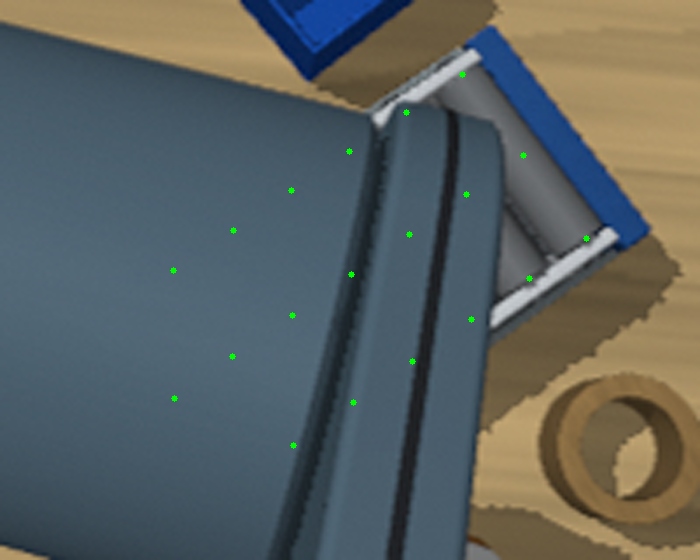

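View pics/scene_1.png

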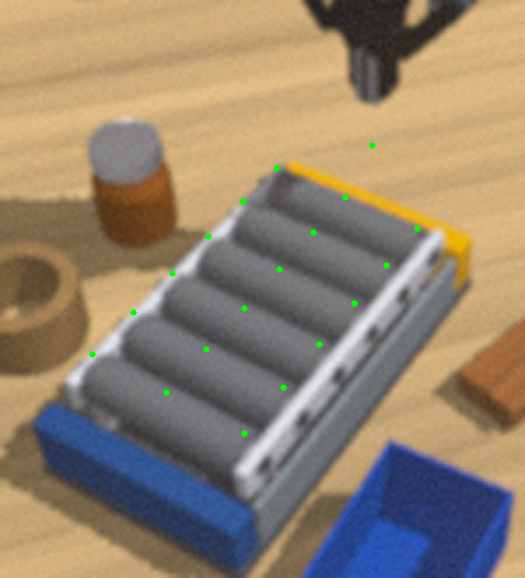

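The rollers in the scene crop roughly fit the green dots, but the fingertip shows at (372,100) against a projected TCP at (372,145). That's too large a gap to ignore, so I'll check it settled before touching.

```bash
python3 - <<'E'
from h import *
from station import status
for i in range(2):
  s=status.get_state();print(s['position'],s['q'],s['ft_force'],s['time'])
  im=np.ascontiguousarray(imaging.get_image('scene')[:,:,::-1])
  cc=imaging.get_calibration('scene'); print(cc['rvec'],cc['tvec'])
x0,y0,x1,y1=(130,70,330,270)
def draw(im,n,out,box):
    x0,y0,x1,y1=box
    big=cv2.resize(im[y0:y1,x0:x1],None,fx=2.9,fy=2.9,interpolation=cv2.INTER_CUBIC)
    c=np.array([.5396,-.0556,0]);u=np.array([.6428,-.766,0]);v=np.array([.766,.6428,0])
    def poly(P,col):
        p=((proj(n,P)-[x0,y0]+.5)*2.9).astype(int); cv2.polylines(big,[p.reshape(-1,1,2)],True,col,1)
    for a,b in ((-.13,-.11),(.11,.13)):
        poly([c+[0,0,.05]+i*u+j*v for i,j in ((a,-.07),(b,-.07),(b,.07),(a,.07))],(0,255,0))
    for a,b in ((-.062,-.054),(.054,.062)):
        poly([c+[0,0,.068]+i*u+j*v for i,j in ((-.108,a),(.108,a),(.108,b),(-.108,b))],(0,0,255))
    p=s['position'];poly([p,p+[0,0,.05]],(255,255,0))
    cv2.imwrite(out,big)
draw(im,'scene','pics/scene_2.png',(130,70,330,270))
draw(cv2.imread('pics/top0.png'),'top','pics/top_2.png',(210,130,410,300))
E
```

```text
[0.46124231 0.03851506 0.09533885] [-9.07772394e+00  1.12937992e+01  1.07253757e+02  7.91574672e-04
  6.15424278e+01 -4.90943315e+01] [ 0.00050415 -0.28031537  0.07817759] 2.8667
[ 2.02441808  1.45548644 -0.55521712] [-0.19282021 -0.35777482  1.15055545]
[0.46224307 0.03840284 0.09630187] [-9.07090050e+00  1.12305645e+01  1.07176403e+02 -2.94085415e-04
  6.15420392e+01 -4.90931715e+01] [ 0.19922164 -0.16889073  0.02589702] 2.9167
[ 2.02441808  1.45548644 -0.55521712] [-0.19282021 -0.35777482  1.15055545]
```

View pics/scene_2.png

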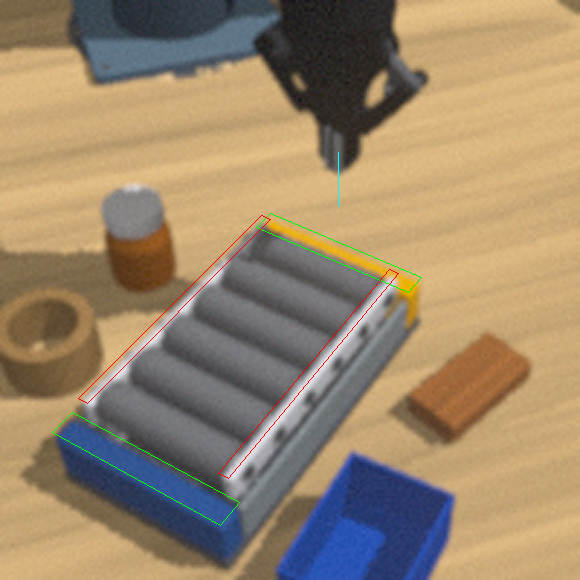

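View pics/top_2.png

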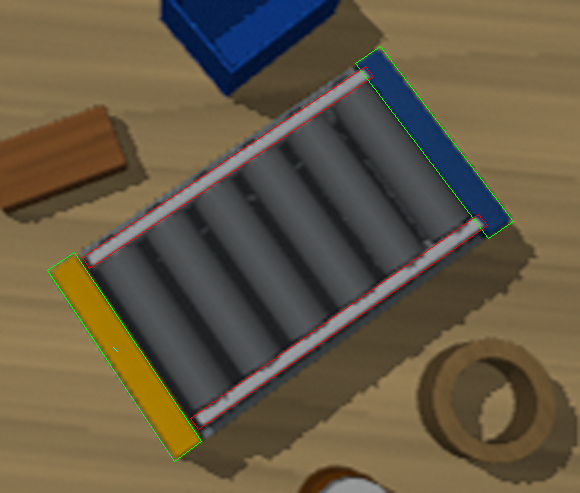

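Top view: the model outlines sit exactly on the blocks and rails. In the scene view they lie about 3 px high, and the fingertip (345,170) is about 13 px above the projected TCP. I'll check the wrist camera and the base projection to see which one is off.

```bash
cat >> h.py <<'E'
def wproj(P,pos,R,cal):
    T=cal['T_tool_cam'];K=cal['K'];out=[]
    for p in np.atleast_2d(P):
        t=R.T@(p-pos); c=np.linalg.inv(T)@np.r_[t,1]; c=c[:3]
        th=np.arctan2(np.hypot(c[0],c[1]),c[2]);ph=np.arctan2(c[1],c[0])
        out.append([K[0,2]+K[0,0]*th*np.cos(ph),K[1,2]+K[1,1]*th*np.sin(ph)])
    return np.array(out)
E
python3 - <<'E'
from h import *
from station import status
s=status.get_state();pos=s['position'];R=np.array(s['eef_rot'])
im=np.ascontiguousarray(imaging.get_image('wrist')[:,:,::-1]);cal=imaging.get_calibration('wrist')
print(pos,s['time'],cal)
cv2.imwrite('pics/wrist_raw.png',im)
big=cv2.resize(im,None,fx=1.5,fy=1.5)
c=np.array([.5396,-.0556,0]);u=np.array([.6428,-.766,0]);v=np.array([.766,.6428,0])
def poly(P,col):
    p=((wproj(P,pos,R,cal)+.5)*1.5).astype(int); cv2.polylines(big,[p.reshape(-1,1,2)],True,col,1)
for a,b in ((-.13,-.11),(.11,.13)):
    poly([c+[0,0,.05]+i*u+j*v for i,j in ((a,-.07),(b,-.07),(b,.07),(a,.07))],(0,255,0))
for a,b in ((-.062,-.054),(.054,.062)):
    poly([c+[0,0,.068]+i*u+j*v for i,j in ((-.108,a),(.108,a),(.108,b),(-.108,b))],(0,0,255))
p=wproj([pos],pos,R,cal)[0];cv2.circle(big,tuple(int(x) for x in (p+.5)*1.5),4,(255,255,0),1)
cv2.imwrite('pics/wrist_1.png',big)
print(proj('scene',[[0,0,0],[0,0,.3]]),proj('top',[pos]))
E
```

```text
[0.46273531 0.03833818 0.09680867] 2.9667 {'K': array([[297.31863964,   0.        , 255.2300986 ],
       [  0.        , 297.31863964, 192.33113862],
       [  0.        ,   0.        ,   1.        ]]), 'T_tool_cam': array([[-3.36718560e-04, -9.60183980e-01, -2.79368236e-01,
         7.12699262e-02],
       [ 9.99998796e-01, -7.46571519e-04,  1.36066957e-03,
         7.57037708e-04],
       [-1.51506149e-03, -2.79367441e-01,  9.60183075e-01,
        -1.83184092e-01],
       [ 0.00000000e+00,  0.00000000e+00,  0.00000000e+00,
         1.00000000e+00]])}
[[189.51670193  75.06012858]
 [174.77872628 -30.81903345]] [[249.9639184  250.43621563]]
```

View pics/wrist_1.png

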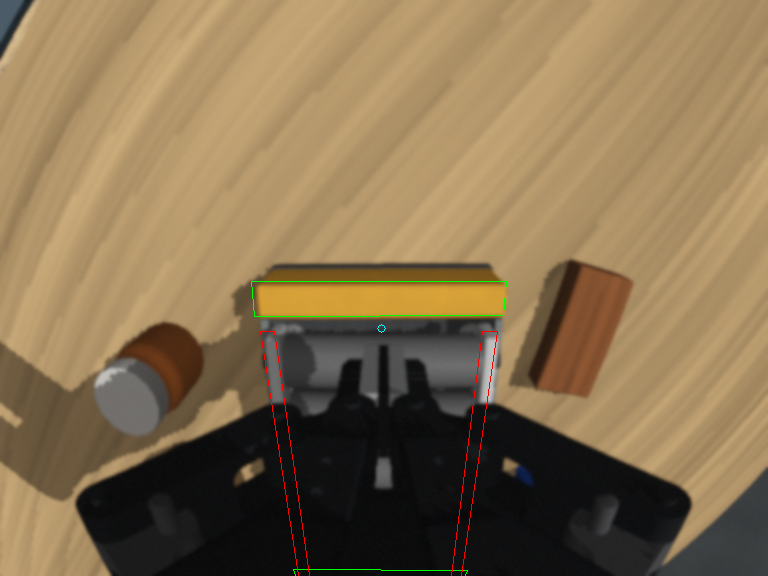

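```bash
python3 - <<'E'
from h import *
cal=imaging.get_calibration('wrist')
for x in (-.011,0,.011):
  for z in (0,-.01,-.02,-.03,-.04):
    print(x,z,(wproj([[x,0,z]],np.zeros(3),np.eye(3),cal)[0]*1.5).round(1))
im=cv2.imread('pics/wrist_raw.png')
cv2.imwrite('pics/wrist_c.png',cv2.resize(im[160:310,150:350],None,fx=3.9,fy=3.9,interpolation=cv2.INTER_CUBIC))
pos=np.array([.4622,.0384,.0963])
for dz in (0,.01,.02,.03,.035,.04): print(dz,proj('scene',[pos+[0,0,dz]]).round(1))
E
```

```text
-0.011 0 [380.6 350.5]
-0.011 -0.01 [380.5 360. ]
-0.011 -0.02 [380.4 370.5]
-0.011 -0.03 [380.4 382. ]
-0.011 -0.04 [380.3 394.8]
0 0 [380.5 327.7]
0 -0.01 [380.5 336.3]
0 -0.02 [380.4 345.9]
0 -0.03 [380.3 356.4]
0 -0.04 [380.2 368.2]
0.011 0 [380.5 304. ]
0.011 -0.01 [380.4 311.6]
0.011 -0.02 [380.3 320. ]
0.011 -0.03 [380.2 329.4]
0.011 -0.04 [380.1 339.9]
0 [[246.3 140.6]]
0.01 [[246.3 137. ]]
0.02 [[246.3 133.4]]
0.03 [[246.2 129.8]]
0.035 [[246.2 127.9]]
0.04 [[246.2 126. ]]
```

View pics/wrist_c.png

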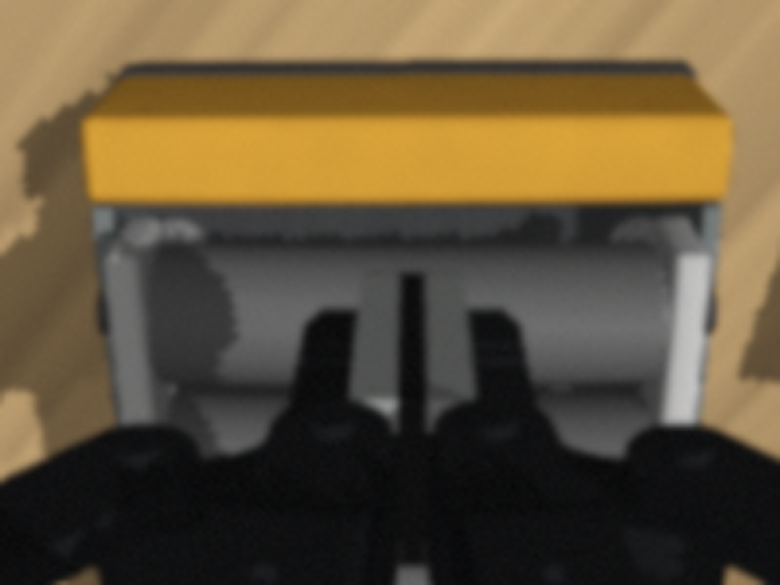

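Along the track the wrist view agrees with the top view: yellow block within 2%, roller 1 just ahead. The visible fingertips, though, look 20–35 mm short of the stated TCP, so the height isn't certain. I'll go over roller 1 and descend by force in small steps.

>>> step_arm([
  [[-1,-0.1,0],[0,0,0]],
  [[-1,0,0],[0,0,0]],
  [[-0.7,0,0],[0,0,0]],
  [[0,0,0.5],[0,0,0]],
  [[0,0,0.5],[0,0,0]],
  [[0,0,0],[0,0,0]],
  [[0,0,0],[0,0,0]],
  [[0,0,0],[0,0,0]],
  [[0,0,0],[0,0,0]],
])

```text
time: 3.77
position: [0.4781, 0.0173, 0.0855]
eef_rot: [[-0.643, 0.766, -0.0], [0.766, 0.643, 0.0], [0.0, -0.0, -1.0]]
ft_force: [-0.6, 0.2, 0.5]
width: 0.0
```

```bash
python3 - <<'E'
from h import *
from station import status
for i in range(2):
  s=status.get_state();print(s['position'],s['ft_force'],s['qvel'].round(2) if hasattr(s['qvel'],'round') else s['qvel'],s['time'])
  im=imaging.get_image(['wrist','scene'][i])[:,:,::-1]
  x0,y0,x1,y1=[(150,160,350,310),(160,90,300,190)][i]
  cv2.imwrite(f'pics/d{i}.png',cv2.resize(im[y0:y1,x0:x1],None,fx=3.9,fy=3.9,interpolation=cv2.INTER_CUBIC))
print((proj('scene',[s['position']])-[160,90])*3.9)
E
```

```text
[0.47806704 0.01733937 0.08551283] [-0.60772134  0.1514013   0.50444845] [ 0.03 -0.16 -0.12 -0.05  0.09 -0.11] 3.7667
[0.47817569 0.01733479 0.08559705] [-0.67023573 -0.09710647  0.51170985] [-0.06 -0.03 -0.02 -0.01 -0.01  0.01] 3.8167
[[309.76633688 237.9192619 ]]
```

View pics/d1.png

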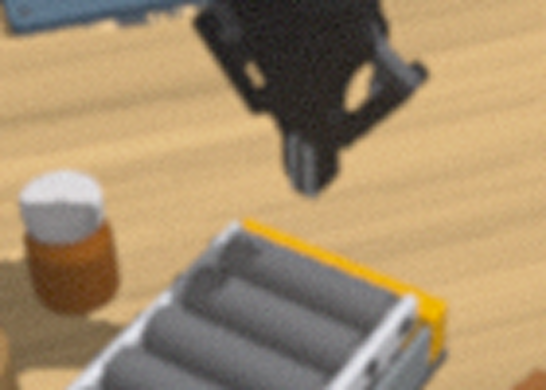

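View pics/d0.png

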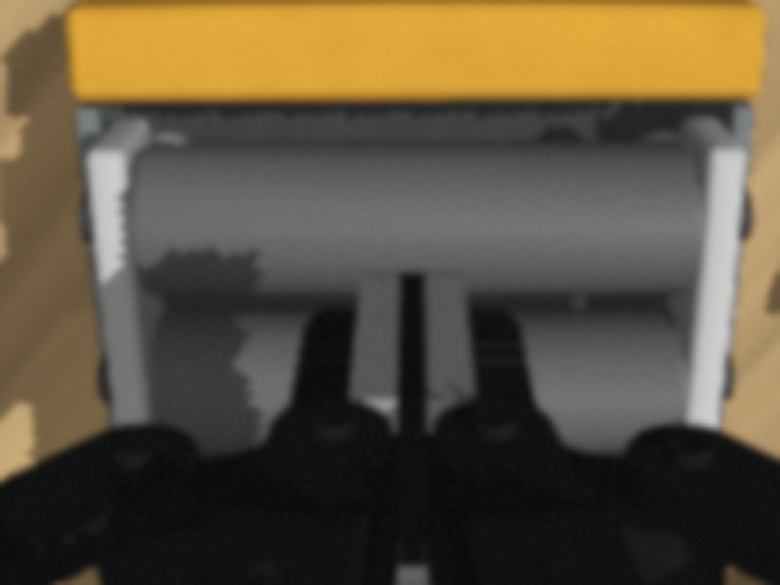

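The scene view puts the fingertip (310,193) well above roller 1, and the wrist view shows the roller 1 crest at row 215, clear of the tip. I'll go on down slowly and watch the force.

>>> step_arm([
  [[0,0,0.2],[0,0,0]],
  [[0,0,0.2],[0,0,0]],
  [[0,0,0.2],[0,0,0]],
  [[0,0,0.2],[0,0,0]],
  [[0,0,0.2],[0,0,0]],
  [[0,0,0.1],[0,0,0]],
  [[0,0,0],[0,0,0]],
  [[0,0,0],[0,0,0]],
])

```text
time: 4.53
position: [0.4782, 0.0171, 0.0744]
eef_rot: [[-0.643, 0.766, -0.0], [0.766, 0.643, 0.0], [0.0, -0.0, -1.0]]
ft_force: [0.2, -0.3, -0.1]
width: -0.0003
```

>>> step_arm([
  [[0,0,0.1],[0,0,0]],
  [[0,0,0.1],[0,0,0]],
  [[0,0,0.1],[0,0,0]],
  [[0,0,0],[0,0,0]],
  [[0,0,0],[0,0,0]],
])

```text
time: 4.95
position: [0.4782, 0.0172, 0.0715]
eef_rot: [[-0.643, 0.766, -0.0], [0.766, 0.643, 0.0], [0.0, -0.0, -1.0]]
ft_force: [0.5, 0.2, -0.0]
width: 0.0003
```

```bash
cat > look.py <<'E'
import sys
from h import *
from station import status
t=sys.argv[1]; F=[]
for i in range(2):
  s=status.get_state();F.append(s['ft_force']); print(s['position'],s['ft_force'],s['torque'],s['time'])
  im=imaging.get_image(['wrist','scene'][i])[:,:,::-1]
  x0,y0,x1,y1=[(150,160,350,310),(140,100,290,270)][i]
  cv2.imwrite(f'pics/{t}_{i}.png',cv2.resize(im[y0:y1,x0:x1],None,fx=3.5,fy=3.5,interpolation=cv2.INTER_CUBIC))
E
python3 look.py e
```

```text
[0.47815787 0.0171513  0.0714522 ] [ 0.46439154  0.2254731  -0.04651537] [-0.01791734  0.00127861  0.0042597 ] 4.95
[0.4781998  0.01713191 0.07150853] [ 0.05423182 -0.11155544  0.13023764] [ 0.02580776 -0.03086705  0.01149699] 5.0
```

View pics/e_1.png

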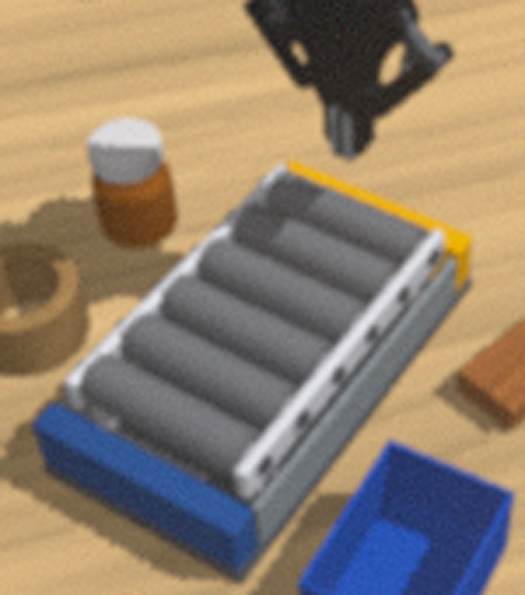

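View pics/e_0.png

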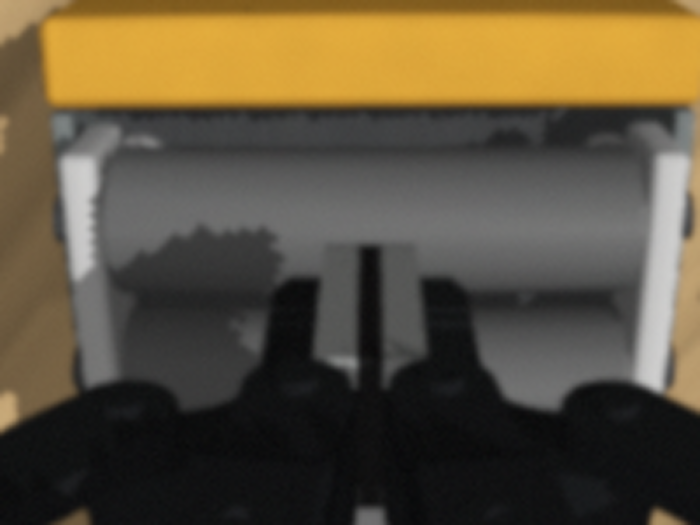

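No force at z 0.0715, and the tip at (345,155) still stands well above roller 1. The fingers really are shorter than stated, so I'll keep descending and watch the force.

>>> step_arm([
  [[0,0,0.2],[0,0,0]],
  [[0,0,0.2],[0,0,0]],
  [[0,0,0.2],[0,0,0]],
  [[0,0,0.2],[0,0,0]],
  [[0,0,0.2],[0,0,0]],
  [[0,0,0],[0,0,0]],
])

```text
time: 5.55
position: [0.4778, 0.0172, 0.061]
eef_rot: [[-0.643, 0.766, -0.001], [0.766, 0.643, 0.0], [0.001, -0.001, -1.0]]
ft_force: [0.3, 0.0, -0.3]
width: -0.0001
```

```bash
python3 look.py f
```

```text
[0.47779534 0.01721861 0.06096093] [ 0.32907606  0.03964329 -0.26984533] [ 0.04175786  0.009959   -0.03550478] 5.55
[0.47793137 0.0171849  0.06117831] [ 0.55634508  0.13201618 -0.0715448 ] [-0.05947765  0.01287547  0.00292517] 5.6
```

View pics/f_1.png

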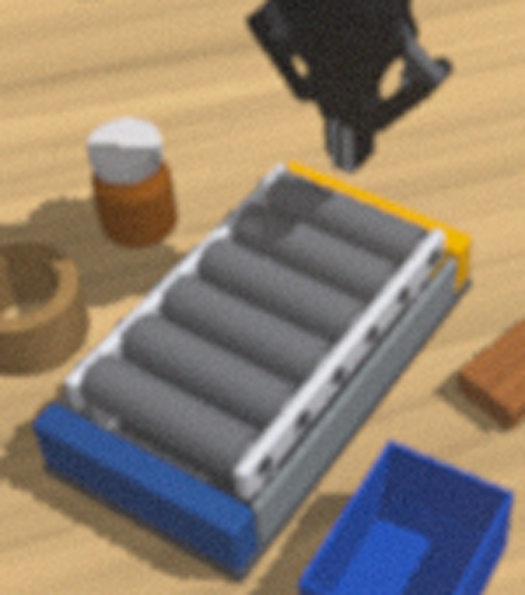

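View pics/f_0.png

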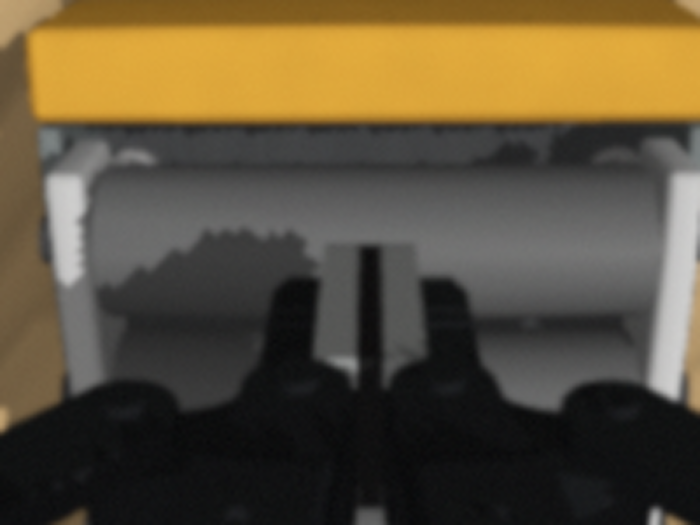

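Still no force. The tip at (347,168) is about 30 crop px (about 25 mm) above the roller 1 crest near (347,198).

>>> step_arm([
  [[0,0,0.2],[0,0,0]],
  [[0,0,0.2],[0,0,0]],
  [[0,0,0.2],[0,0,0]],
  [[0,0,0.2],[0,0,0]],
  [[0,0,0.2],[0,0,0]],
  [[0,0,0],[0,0,0]],
  [[0,0,0],[0,0,0]],
])

```text
time: 6.23
position: [0.4781, 0.0172, 0.0513]
eef_rot: [[-0.643, 0.766, -0.0], [0.766, 0.643, 0.0], [0.0, -0.0, -1.0]]
ft_force: [0.0, -0.5, 0.4]
width: -0.0
```

>>> step_arm([
  [[0,0,0.1],[0,0,0]],
  [[0,0,0.1],[0,0,0]],
  [[0,0,0.1],[0,0,0]],
  [[0,0,0.1],[0,0,0]],
  [[0,0,0],[0,0,0]],
  [[0,0,0],[0,0,0]],
])

```text
time: 6.73
position: [0.4781, 0.0172, 0.0474]
eef_rot: [[-0.643, 0.766, -0.0], [0.766, 0.643, 0.0], [0.0, -0.0, -1.0]]
ft_force: [0.3, 0.2, 0.3]
width: -0.0001
```

```bash
python3 look.py g
```

```text
[0.47813927 0.01715508 0.04743433] [0.28194569 0.1851604  0.26810935] [-0.0605276  -0.00543947 -0.04014032] 6.7333
[0.47821269 0.01714248 0.04749035] [0.48825789 0.63387226 0.05023707] [-0.03858089  0.0085028  -0.00546566] 6.7833
```

View pics/g_1.png

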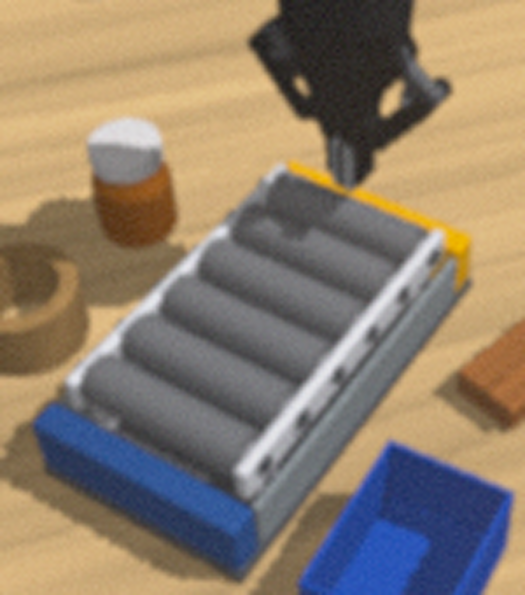

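View pics/g_0.png

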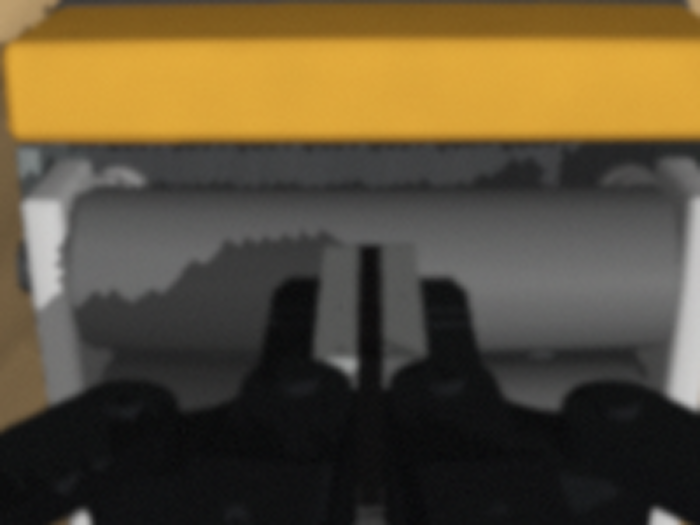

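No contact yet: the tip at (347,185) is about 10 mm above the crest. I'll back up 4 mm toward yellow while clear, for more drag on roller 1, then go down by 1 mm steps.

>>> step_arm([
  [[0.4,0,0],[0,0,0]],
  [[0,0,0.1],[0,0,0]],
  [[0,0,0.1],[0,0,0]],
  [[0,0,0.1],[0,0,0]],
  [[0,0,0.1],[0,0,0]],
  [[0,0,0],[0,0,0]],
  [[0,0,0],[0,0,0]],
])

```text
time: 7.42
position: [0.4756, 0.0202, 0.0434]
eef_rot: [[-0.643, 0.766, -0.0], [0.766, 0.643, 0.0], [0.0, -0.0, -1.0]]
ft_force: [-0.2, 0.4, 0.8]
width: -0.0003
```

>>> step_arm([
  [[0,0,0.1],[0,0,0]],
  [[0,0,0.1],[0,0,0]],
  [[0,0,0.1],[0,0,0]],
  [[0,0,0],[0,0,0]],
  [[0,0,0],[0,0,0]],
])

```text
time: 7.83
position: [0.4756, 0.0202, 0.0404]
eef_rot: [[-0.643, 0.766, -0.0], [0.766, 0.643, 0.0], [0.0, -0.0, -1.0]]
ft_force: [0.6, -0.0, 0.9]
width: 0.0
```

```bash
python3 look.py h
```

```text
[0.47555292 0.02021333 0.04041715] [ 0.60877361 -0.04382204  0.85998487] [-0.00898424  0.03998738 -0.00200209] 7.8333
[0.47562088 0.02018785 0.04047993] [-0.4346518  -0.69886075  0.19115816] [ 0.01274196 -0.03337209  0.03820879] 7.8833
```

View pics/h_1.png

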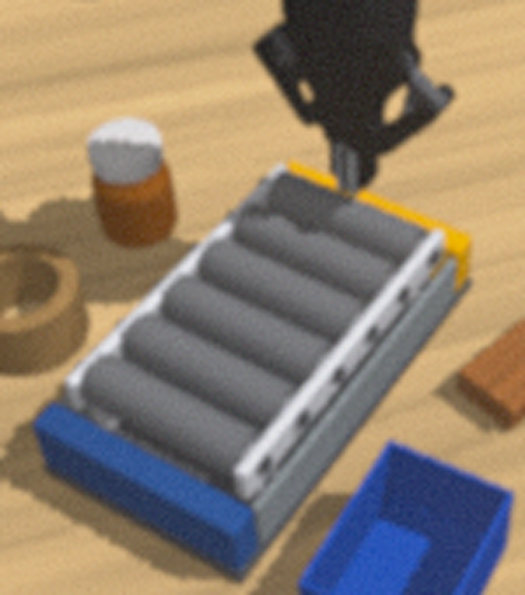

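View pics/h_0.png

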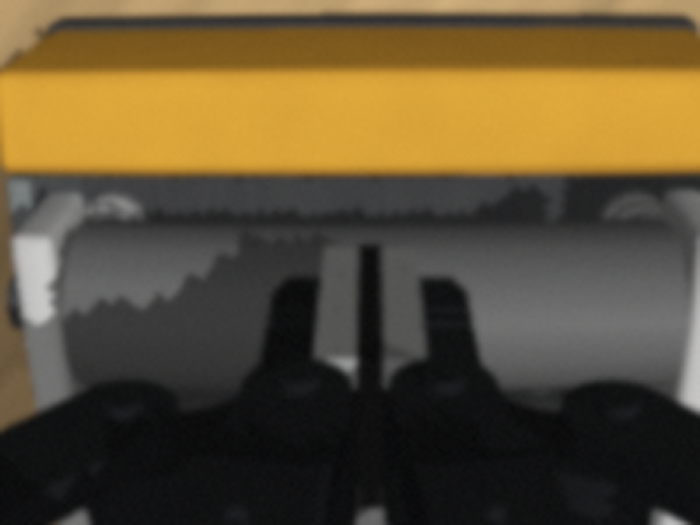

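No clear force yet, but the shadow edge is closing on the fingertip (wrist 325,240), so contact is near.

>>> step_arm([
  [[0,0,0.1],[0,0,0]],
  [[0,0,0.1],[0,0,0]],
  [[0,0,0.1],[0,0,0]],
  [[0,0,0],[0,0,0]],
  [[0,0,0],[0,0,0]],
])

```text
time: 8.35
position: [0.4755, 0.0202, 0.0374]
eef_rot: [[-0.643, 0.766, -0.0], [0.766, 0.643, 0.0], [0.0, -0.0, -1.0]]
ft_force: [-0.7, -0.7, 0.2]
width: 0.0001
```

>>> step_arm([
  [[0,0,0.1],[0,0,0]],
  [[0,0,0.1],[0,0,0]],
  [[0,0,0],[0,0,0]],
  [[0,0,0],[0,0,0]],
])

```text
time: 8.68
position: [0.4756, 0.0202, 0.0354]
eef_rot: [[-0.643, 0.766, -0.0], [0.766, 0.643, 0.0], [0.0, -0.0, -1.0]]
ft_force: [-0.6, -0.8, -0.2]
width: -0.0002
```

```bash
python3 look.py i
```

```text
[0.47557508 0.02021303 0.03542856] [-0.55752692 -0.81909064 -0.18590333] [-0.02003998 -0.01044756 -0.02085979] 8.6833
[0.47560352 0.02020589 0.03547128] [-0.61893399  0.75082567  0.2862715 ] [-0.00732377 -0.05482481 -0.01245971] 8.7333
```

View pics/i_1.png

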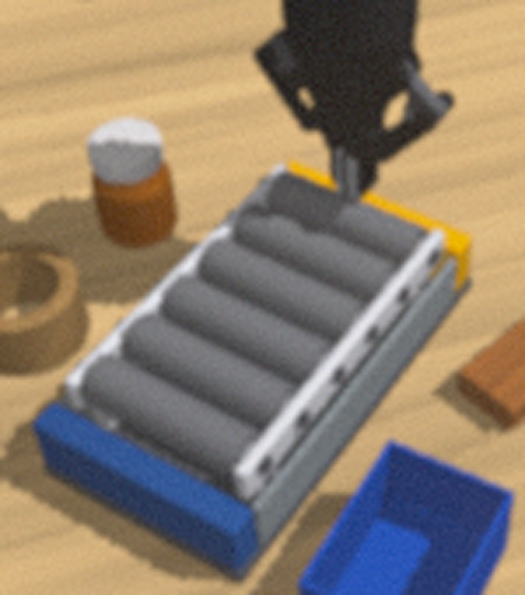

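View pics/i_0.png

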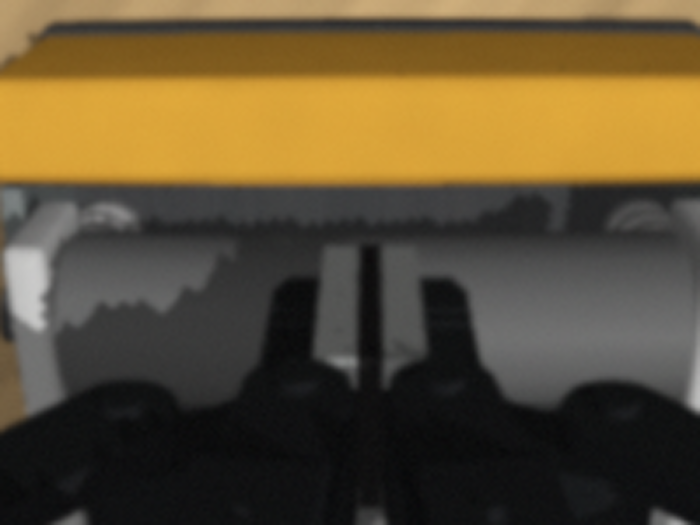

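Still no force. The wrist view shows the tip straddling roller 1's crest (tip edge at row 245, crest near row 290).

>>> step_arm([
  [[0,0,0.1],[0,0,0]],
  [[0,0,0.1],[0,0,0]],
  [[0,0,0],[0,0,0]],
  [[0,0,0],[0,0,0]],
])

```text
time: 9.12
position: [0.4757, 0.0202, 0.0336]
eef_rot: [[-0.643, 0.766, 0.0], [0.766, 0.643, 0.0], [-0.0, 0.0, -1.0]]
ft_force: [0.1, 1.0, 2.0]
width: 0.0001
```

>>> step_arm([
  [[0,0,0.1],[0,0,0]],
  [[0,0,0.1],[0,0,0]],
  [[0,0,0],[0,0,0]],
  [[0,0,0],[0,0,0]],
])

```text
time: 9.45
position: [0.4757, 0.0202, 0.0316]
eef_rot: [[-0.643, 0.766, 0.0], [0.766, 0.643, 0.0], [-0.0, 0.0, -1.0]]
ft_force: [-0.9, 1.9, 2.9]
width: -0.0002
```

```bash
python3 look.py j
```

```text
[0.47571285 0.02024759 0.03156783] [-0.85444115  1.91515858  2.85831375] [0.08895864 0.04815475 0.02185829] 9.45
[0.47571547 0.02023881 0.03161241] [-0.06843434  0.64799255  2.55275107] [0.11669164 0.02485926 0.00598997] 9.5
```

View pics/j_1.png

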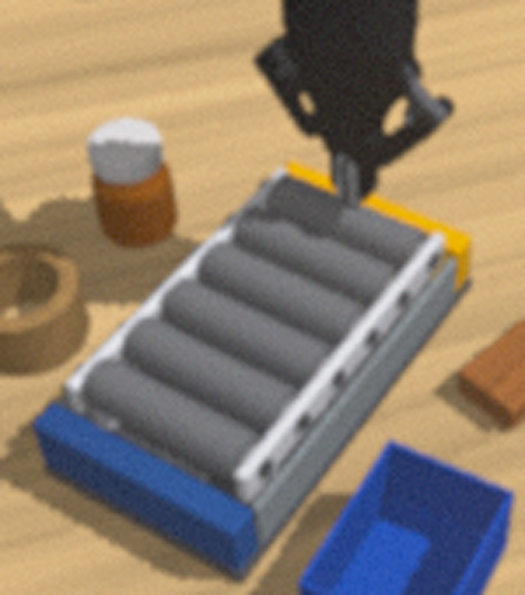

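View pics/j_0.png

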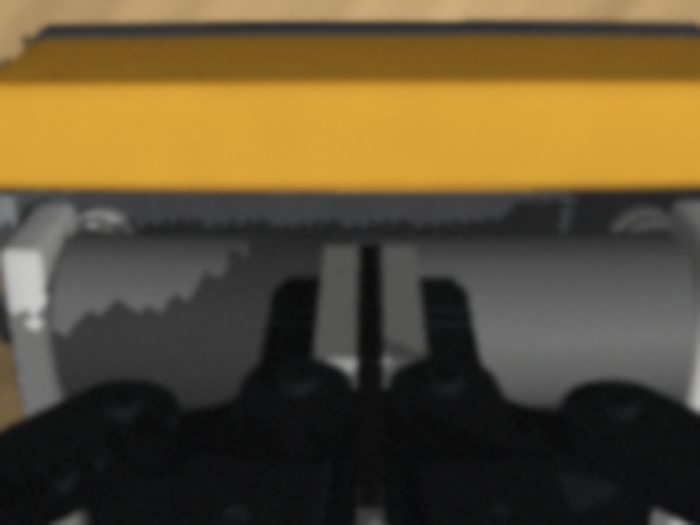

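Contact at reported z ≈ 0.034: 2.0 N, then 2.8 N, which by the spring rate is about 2.5 mm of sink. The fingertips are therefore about 41 mm short of the stated TCP. Now I'll drag toward blue, going 1 mm deeper.

>>> step_arm([
  [[-0.2,0,0.05],[0,0,0]],
  [[-0.3,0,0.05],[0,0,0]],
  [[-0.4,0,0],[0,0,0]],
  [[-0.4,0,0],[0,0,0]],
  [[-0.4,0,0],[0,0,0]],
  [[-0.4,0,0],[0,0,0]],
  [[-0.4,0,0],[0,0,0]],
  [[-0.4,0,0],[0,0,0]],
  [[-0.4,0,0],[0,0,0]],
  [[-0.4,0,0],[0,0,0]],
])

```text
time: 10.38
position: [0.4993, -0.0081, 0.0303]
eef_rot: [[-0.643, 0.766, -0.001], [0.766, 0.643, 0.001], [0.001, -0.0, -1.0]]
ft_force: [0.1, 2.0, 4.2]
width: -0.0001
```

```bash
python3 look.py k
```

```text
[ 0.4992529  -0.00806536  0.03031943] [0.07609736 1.99019962 4.16668064] [ 0.26771681 -0.02018251  0.03695423] 10.3833
[ 0.50008211 -0.00886378  0.03050193] [-0.75749329 -1.00856329  4.51796261] [-0.03640401  0.08576371  0.02809278] 10.4333
```

View pics/k_1.png

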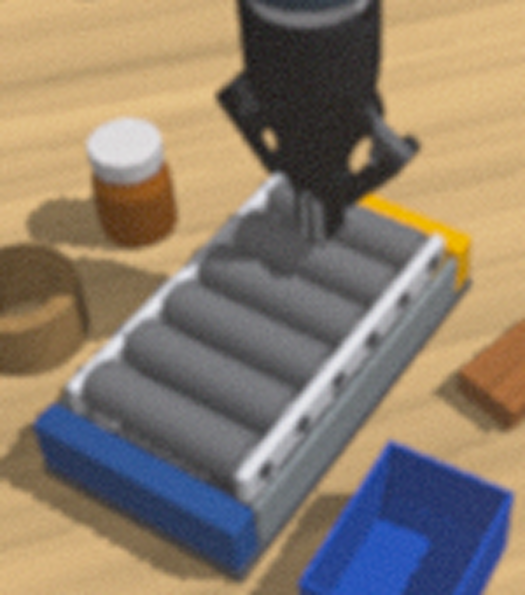

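View pics/k_0.png

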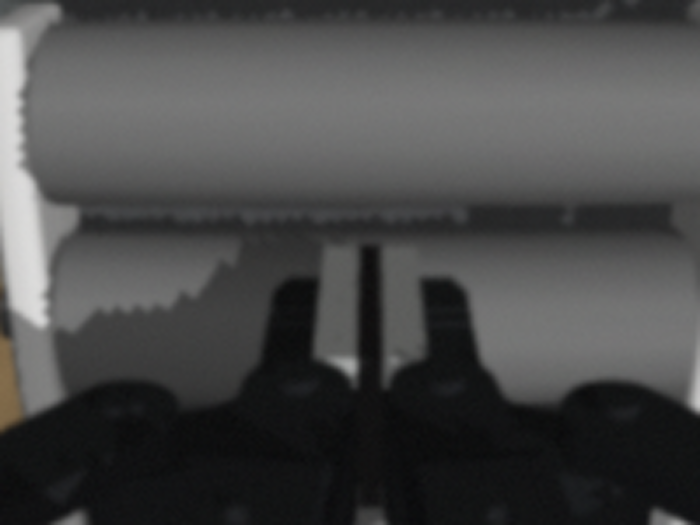

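The tip has crossed roller 1 and sits on roller 2 at about 4.3 N (about 4.7 mm sink), with the rails level. I'll ease up 0.5 mm and continue.

>>> step_arm([
  [[-0.4,0,-0.05],[0,0,0]],
  [[-0.4,0,0],[0,0,0]],
  [[-0.4,0,0],[0,0,0]],
  [[-0.4,0,0],[0,0,0]],
  [[-0.4,0,0],[0,0,0]],
  [[-0.4,0,0],[0,0,0]],
  [[-0.4,0,0],[0,0,0]],
  [[-0.4,0,0],[0,0,0]],
  [[-0.4,0,0],[0,0,0]],
])

```text
time: 11.23
position: [0.5223, -0.0357, 0.0308]
eef_rot: [[-0.643, 0.766, -0.001], [0.766, 0.643, 0.001], [0.001, -0.0, -1.0]]
ft_force: [0.4, 1.8, 3.9]
width: 0.0002
```

>>> step_arm([
  [[-0.4,0,0],[0,0,0]],
  [[-0.4,0,0],[0,0,0]],
  [[-0.4,0,0],[0,0,0]],
  [[-0.4,0,0],[0,0,0]],
  [[-0.4,0,0],[0,0,0]],
  [[-0.4,0,0],[0,0,0]],
  [[-0.4,0,0],[0,0,0]],
  [[-0.4,0,0],[0,0,0]],
  [[-0.4,0,0],[0,0,0]],
])

```text
time: 11.98
position: [0.5455, -0.0631, 0.0308]
eef_rot: [[-0.643, 0.766, -0.001], [0.766, 0.643, 0.001], [0.001, -0.0, -1.0]]
ft_force: [-1.2, 1.6, 4.3]
width: 0.0001
```

```bash
python3 look.py l
```

```text
[ 0.54545723 -0.06312325  0.03076202] [-1.16359401  1.62225793  4.26716903] [ 0.1674048   0.04066546 -0.0430635 ] 11.9833
[ 0.5463547  -0.06402377  0.03099891] [-0.58986446 -0.44579715  4.47564552] [0.00517942 0.11662466 0.01485972] 12.0333
```

View pics/l_1.png

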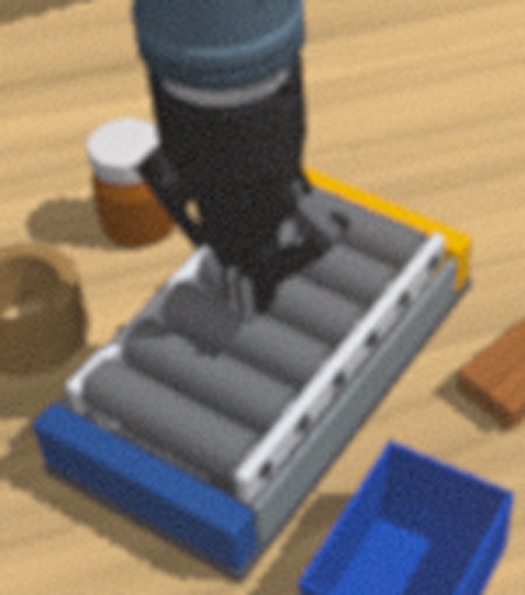

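The tip is on roller 4 (scene 245,315) at 4.3–4.5 N, steady. I'll continue over rollers 5 and 6 and off the end.

>>> step_arm([
  [[-0.4,0,0],[0,0,0]],
  [[-0.4,0,0],[0,0,0]],
  [[-0.4,0,0],[0,0,0]],
  [[-0.4,0,0],[0,0,0]],
  [[-0.4,0,0],[0,0,0]],
  [[-0.4,0,0],[0,0,0]],
  [[-0.4,0,0],[0,0,0]],
  [[-0.4,0,0],[0,0,0]],
  [[-0.4,0,0],[0,0,0]],
  [[-0.4,0,0],[0,0,0]],
  [[-0.4,0,0],[0,0,0]],
  [[-0.4,0,0],[0,0,0]],
])

```text
time: 13.08
position: [0.5771, -0.1006, 0.0312]
eef_rot: [[-0.643, 0.766, 0.001], [0.766, 0.643, -0.0], [-0.001, 0.0, -1.0]]
ft_force: [-0.8, -0.1, 3.4]
width: -0.0
```

>>> step_arm([
  [[-0.4,0,0],[0,0,0]],
  [[-0.4,0,0],[0,0,0]],
  [[-0.4,0,0],[0,0,0]],
  [[-0.4,0,0],[0,0,0]],
  [[-0.4,0,0],[0,0,0]],
  [[-0.4,0,0],[0,0,0]],
  [[-0.4,0,0],[0,0,0]],
  [[-0.4,0,0],[0,0,0]],
  [[-0.4,0,0],[0,0,0]],
])

```text
time: 13.83
position: [0.6002, -0.1281, 0.0312]
eef_rot: [[-0.643, 0.766, 0.0], [0.766, 0.643, -0.0], [-0.001, 0.0, -1.0]]
ft_force: [-0.0, 0.2, 3.4]
width: 0.0001
```

```bash
python3 look.py m
```

```text
[ 0.60022085 -0.12810017  0.03119858] [-0.04397517  0.15284724  3.38888855] [ 0.04693123  0.05522881 -0.00581241] 13.8333
[ 0.6008145  -0.12882334  0.03126013] [ 0.90975887 -0.39039341  3.38406281] [-0.08289538  0.02580788 -0.00462691] 13.8833
```

View pics/m_1.png

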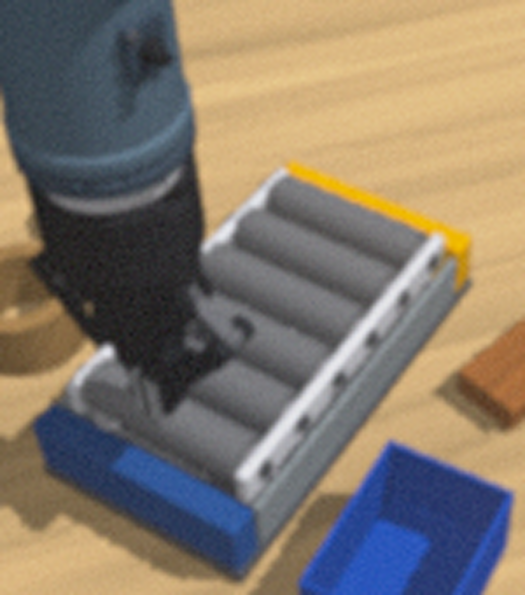

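View pics/m_0.png

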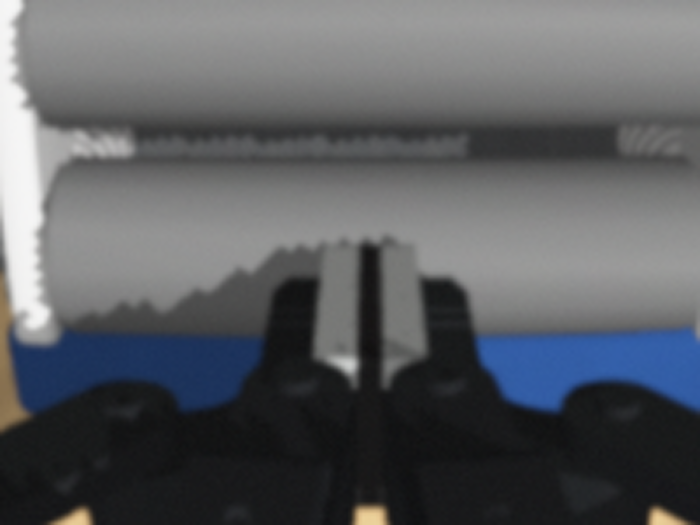

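The tip is on roller 6 at 3.4 N, with the blue block just ahead at (370,350) in the wrist view. I'll slide off the end over the lower blue block, then lift.

>>> step_arm([
  [[-0.4,0,0],[0,0,0]],
  [[-0.4,0,0],[0,0,0]],
  [[-0.4,0,0],[0,0,0]],
  [[-0.4,0,0],[0,0,0]],
  [[-0.4,0,0],[0,0,0]],
  [[-0.4,0,0],[0,0,0]],
  [[-0.4,0,0],[0,0,0]],
  [[-0.4,0,0],[0,0,0]],
  [[-0.2,0,0],[0,0,0]],
])

```text
time: 14.68
position: [0.6218, -0.1541, 0.0307]
eef_rot: [[-0.643, 0.766, -0.0], [0.766, 0.643, 0.0], [0.0, -0.0, -1.0]]
ft_force: [-0.0, 0.0, 0.1]
width: -0.0001
```

>>> step_arm([
  [[-0.2,0,-0.5],[0,0,0]],
  [[0,0,-1.5],[0,0,0]],
  [[0,0,-2.5],[0,0,0]],
  [[0,0,-3],[0,0,0]],
  [[0,0,-3],[0,0,0]],
  [[0,0,-3],[0,0,0]],
  [[0,0,-2],[0,0,0]],
  [[0,0,0],[0,0,0]],
  [[0,0,0],[0,0,0]],
  [[0,0,0],[0,0,0]],
  [[0,0,0],[0,0,0]],
])

```text
time: 15.6
position: [0.6219, -0.1547, 0.1843]
eef_rot: [[-0.643, 0.766, -0.003], [0.766, 0.643, 0.001], [0.003, -0.001, -1.0]]
ft_force: [0.3, 0.1, -1.3]
width: 0.0004
```

```bash
python3 look.py n; python3 - <<'E'
from h import *
im=imaging.get_image('top')[:,:,::-1];cv2.imwrite('pics/topend.png',im)
im=imaging.get_image('scene')[:,:,::-1];cv2.imwrite('pics/sceneend.png',im)
a=cv2.imread('pics/scene0.png').astype(int)
E
```

```text
[ 0.62188571 -0.15471895  0.18431442] [ 0.32790903  0.07686895 -1.31842279] [ 0.02158351 -0.00401956 -0.00982261] 15.6
[ 0.6219234  -0.15473955  0.1842535 ] [-0.7262443  -0.03922219 -0.64330187] [-0.07304447  0.01764346 -0.03854235] 15.65
```

View pics/sceneend.png

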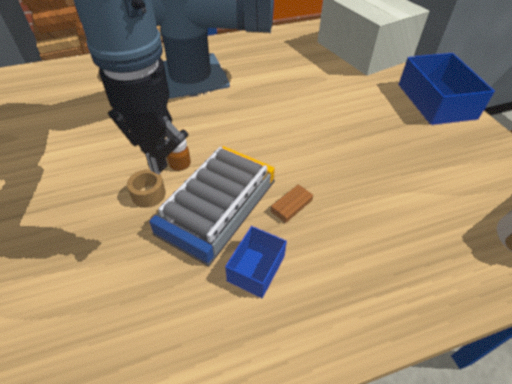

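View pics/topend.png

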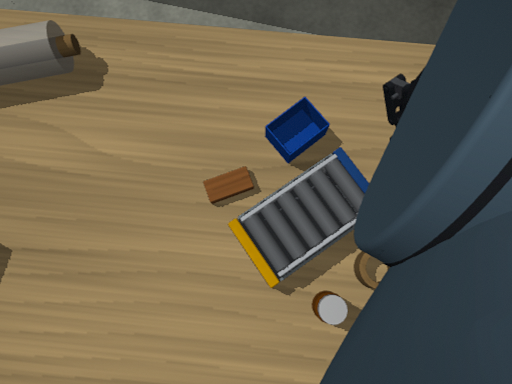

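The final views show bin (297,130), offcut (229,184), jar (333,310) and core where they were in the first pictures. The bed is up, the gripper is well clear, and force reads near zero.

```bash
python3 -c "
from station import job,status
print(job.job_done(), status.get_state()['time'])"
```

```text
the job is handed in; nothing more can be done
the job is handed in; nothing more can be done
```

I ran the shut fingertips once along all six rollers, from yellow to blue only, then lifted clear and handed the job in. The last clock reading before hand-in was about 15.7 s.

- **Pressure:** vertical force while dragging read 3.4–4.5 N. By the given spring rate that is about 3.5–5 mm of sink, against the 14 mm stop.
- **Lift-off:** I slid off past roller 6 over the lower blue block, where force fell to 0.1 N, then lifted about 15 cm. In the last pictures the bed looks fully up.
- **Other objects:** bin, jar and offcut look unmoved in both final views. The core was partly hidden from the top camera, but it is in place in the scene view.

**Checks that disagreed or were not possible:**
- **Fingertip height:** the fingertips are about 41 mm short of the stated TCP. Pictures showed them well above the rollers where contact was expected, so I found contact by force, at a reported z of about 0.034 m.
- **Scene camera:** it was about 3 px off from the top and wrist cameras, so I placed the bed from the top view.
- **Roller turning:** I could not see the rollers turn, as they have no marks. I infer it from the contact force, read about once per roller or two, and from the tip passing over each roller.

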